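# Check the compressed-air coupler on the lab bench

## Task

Before class, check that the blue quick coupler on the bench outlet block works freely: pull its blue sleeve all the way back towards the block against its spring, hold it there a moment, then simply let go so that it snaps forward to its home position by itself. Leave the yellow and green sleeves where they are, and take the hand clear at the end.

Things in the scene. Friction and masses are not known exactly. Their poses are not given: they have to be found in the camera images.
- blue_grip (a point): Centre of the blue sleeve's gripping barrel, on the coupler's level axis, 95 mm above the bench; travels with the sleeve. Barrel 32 mm in diameter, 36 mm long; behind it (+x) the sleeve ends in a collar 42 mm in diameter, 8 mm long. x axis: level, the pull-back direction, from the coupler's mouth to the white block; z: up. At home the block's front face is 72 mm away along +x.
- blue_sleeve (a joint): Travel of the blue sleeve in m: 0 = home (forward), 0.020 = fully back at its stop, nearest the block. The spring pushes it forward with 5 N at home, 10 N at the stop; let go, it returns in about 0.05 s. In front of the sleeve the coupler's fixed steel nose, 25 mm in diameter, stands out by 10 mm at home.
- yellow_sleeve (a joint): Travel of the yellow sleeve, same size, axes and values as the blue: 0 = home. The three couplers stand side by side in any order, 115 mm between axes, on one white block 120 mm high, 360 mm long and 70 mm deep, whose place and yaw vary.
- green_sleeve (a joint): Travel of the green sleeve, same size, axes and values as the blue: 0 = home. It is on the same block, parallel to the blue one.

How it is judged:
On the way, in this order (a step that is already met when the one before it is completed fails the run):
1. the blue sleeve is pulled back at least 14 mm of its 20 mm and held there for 0.2 s (value of joint blue_sleeve above 0.014 m), for 0.2 s.
2. let go, the blue sleeve snaps forward under its spring, faster than 0.15 m/s (velocity of joint blue_sleeve below -0.15 m/s).
At the end, for the whole second after the job is handed in: The blue sleeve, after being pulled back and let go, is home again within 3 mm, and so are the yellow and green sleeves (value of joint each of blue_sleeve, yellow_sleeve, green_sleeve below 0.003 m); the robot touches nothing.
It fails at once if the yellow sleeve is pulled back more than 6 mm (value of joint yellow_sleeve above 0.006 m).
It fails at once if the green sleeve is pulled back more than 6 mm (value of joint green_sleeve above 0.006 m).
It also fails if it takes over 26 s, if anything falls off the work surface, if the arm or the gripper's body presses on something with over 40 N, if the wrist force passes 120 N, or if a joint passes its speed limit or range.

## Robot

A 7-joint arm with a two-finger parallel gripper is mounted at the origin on the work surface. World frame = base frame: x ahead of the robot, y to its left, z up, the work surface at z = 0. Lengths are in m, angles in rad, forces in N, time in s.
With the tool pointing down it reaches from about 0.425 to 0.875 m from the base axis. Payload 4.7 kg.
Tool frame: the origin (TCP) lies between the finger pads; the fingertips stand 11 mm ahead of it and the grasp point (between the pads) lies 8 mm behind it (ctrl.nose_length is the distance from the TCP to the fingertips, in m); x points along the fingers, y is the direction in which the jaws open and shut, and the axes are right-handed (so a half turn about x gives the same grasp; the last joint's range is limited). The gripper opens to 85 mm and grips with 20 to 120 N. Pads are 22 mm wide; open, the fingers measure 114 mm over their backs; the gripper's body (76 mm by 85 mm) begins 54 mm behind the grasp point. The pads swing forward as they close: fully open they stand 13 mm farther back than shut.
Start: joints at [1.221, 0.321, -0.07, 1.45, 0.023, 1.371, -0.057], TCP at [0.231, -0.607, 0.242] pointing down, gripper open.
Joint ranges: [-2.86, 2.86], [-0.3, 2.09], [-1.38, 1.24], [0.06, 2.45], [-1.56, 4.7], [0.09, 2.05], [-2.69, 2.69]. Speed limits (rad/s): [2.57, 2.57, 3.14, 3.14, 3.14, 3.14, 3.14].

## Interface

Orientations are given as a unit quaternion [w, x, y, z].
In Python, from station import sensors, snapshot, ticket, ctrl gives the robot as it stands.
- The arm moves only by the tool play_rows, never from a script. Its argument "deltas" is a list that holds one entry, the list of rows, each a list of 7 numbers: the shift along the tool's x, y, z in cm, then the turn, a rotation vector about the tool's x, y, z in degrees, then the finger opening in cm, from 0 to 8.54. A call has exactly 10 rows; each row shifts and turns the commanded pose from where the row before left it, along the tool's axes as they then stand; what a row does not reach is not made up. A row lasts 1/10 s, in which the tool goes at most 50 mm and 8.59 degrees, less where a joint would pass 70% of its speed; a pose out of reach is approached as far as the arm can. A call is refused whole if a number of a shift passes 5 or a number of a turn 8.59, either way. A call with a gripper value outside its range is refused whole. The fingers move at their own pace and stop on an object; the grip force is fixed at half the most. Time passes only in rows, so rows that do not move let the fingers close, or fill a call up. It gives the time, the measured TCP pose, the force and the opening at its end, in the units of the state.
- sensors.sense(): the state, without advancing time (a new reading comes with each control period).
- snapshot(name): name is "scene" or "top"; returns a dict with "pixels" (384x512x3 uint8, red, green, blue), "depth" (384x512 float32, m along the optical axis (not along the pixel's ray), 0 where there is no reading), "K" (3x3 intrinsics, pixels), "k1" (the pictures are not rectified: a ray, as slopes to the right and down, at radius r is drawn at 1 + k1 r^2 times it, then the intrinsics apply), "cam_to_world" (4x4, takes a point from camera to world coordinates). Camera axes: x right, y down, z forward; pixel columns grow to the right and rows downward; lengths in m; the calibration is good to about 2 mm. A picture is of the moment at which its call begins.
- ticket.hand_in(): hands the job in, once; it reports no verdict.
The state is a dict: "time": time; "joint_positions": joint angles; "qvel": joint speeds; "joint_efforts": joint torques, N m; "tcp_pos": TCP position; "eef_rot": TCP orientation; "ft_force": force on the tool from outside, world axes, zero at the start; "ft_torque": the same for the moment, N m; "width": finger opening in m.
Only numpy, scipy, OpenCV 4.12 (cv2) and the standard library are available. Lean on these libraries where they do the work, as an engineer would, in place of code of your own. Each camera call takes 0.05 s, during which the arm holds its last target. There are 200 camera calls.

## Working session

There is one attempt and no reset: what is moved stays moved. The work goes in short steps, Python scripts to look and compute and a tool call to move; the robot and the scene stay as the last step left them, time stands still between calls to the robot, and variables do not carry over. Pictures are saved under pics/ and viewed, about 8 in all and at most 12, crops included, and the job is handed in when it is done.

Besides the shell and the picture viewer there is one more tool, called by a JSON object that holds its "fn" and its "kwargs". play_rows: Moves the arm, as the interface text tells. Its arguments: {"type":"object","properties":{"deltas":{"type":"array","items":{"type":"array","items":{"type":"array","items":{"type":"number"}}}}},"required":["deltas"]}

```bash
ls; mkdir -p pics
cat > h.py <<'E'
import numpy as np, cv2
from station import sensors, snapshot, ticket, ctrl
def save(s,name,crop=None,scale=1):
    im=s['pixels'][:,:,::-1]
    if crop: u0,v0,u1,v1=crop; im=im[v0:v1,u0:u1]
    cv2.imwrite('pics/'+name,cv2.resize(im,None,fx=scale,fy=scale,interpolation=cv2.INTER_CUBIC))
def world(s,u,v,d=None):
    u=np.atleast_1d(u).astype(float);v=np.atleast_1d(v).astype(float)
    if d is None: d=s['depth'][v.astype(int),u.astype(int)]
    K=s['K'];p=cv2.undistortPoints(np.stack([u,v],1)[:,None],K,np.array([s['k1'],0,0,0.]))[:,0]
    P=np.c_[p*d[:,None],d,np.ones(len(u))]
    return (P@s['cam_to_world'].T)[:,:3]
E
python3 - <<'E'
from h import *
a=snapshot('scene');b=snapshot('top');save(a,'scene0.png',None,1.5);save(b,'top0.png',None,1.5)
np.savez('top0.npz',**b);np.savez('scene0.npz',**a)
s=sensors.sense();print(s); print(ctrl.nose_length)
for c in(a,b):print(c['cam_to_world'].round(3))
for n,c in(('s',a),('t',b)):
  h=cv2.cvtColor(c['pixels'],cv2.COLOR_RGB2HSV)
  for col,lo,hi in(('blue',100,130),('green',45,85),('yellow',20,35)):
    m=(h[...,0]>=lo)&(h[...,0]<=hi)&(h[...,1]>110)&(h[...,2]>50)&(c['depth']>0)
    v,u=np.nonzero(m)
    if len(u): P=world(c,u,v);print(n,col,len(u),np.median(u),np.median(v),np.percentile(P,[5,50,95],axis=0).round(3).tolist())
E
```

```text
pics
{'time': 0.1, 'joint_positions': array([ 1.22107092,  0.32175361, -0.070063  ,  1.45153215,  0.02259409,
        1.37082694, -0.05688343]), 'qvel': array([-0.0018089 , -0.00199819,  0.00183082, -0.00200414, -0.00124952,
        0.00087831,  0.00010753]), 'joint_efforts': array([ 3.85565118e-04, -4.94878471e+01, -3.83613976e-01, -3.15211523e+01,
        1.31298113e-02,  7.42231845e-03,  4.03799532e-06]), 'tcp_pos': array([ 0.23108459, -0.60704141,  0.24134009]), 'eef_rot': array([-0.12733521, -0.69529377, -0.12852696,  0.69558115]), 'ft_force': array([-0.40488576, -0.02828164, -0.41703333]), 'ft_torque': array([0.07021627, 0.02482414, 0.02788158]), 'width': 0.0854587847014974}
0.011
[[ 0.831  0.291 -0.474  0.859]
 [ 0.556 -0.459  0.693 -0.442]
 [-0.016 -0.839 -0.543  0.473]
 [ 0.     0.     0.     1.   ]]
[[-0.026 -0.983  0.184  0.441]
 [-1.     0.024 -0.012  0.014]
 [ 0.007 -0.184 -0.983  0.813]
 [ 0.     0.     0.     1.   ]]
s blue 14695 437.0 51.0 [[-1.283, -0.185, -0.257], [0.554, 1.876, 0.004], [0.865, 1.888, 0.207]]
s green 263 246.0 194.0 [[-0.374, 0.008, 0.093], [0.535, 0.014, 0.105], [0.554, 0.73, 0.176]]
s yellow 641 228.0 234.0 [[0.55, -0.103, 0.092], [0.574, -0.094, 0.107], [0.632, -0.069, 0.121]]
t blue 2570 56.0 262.0 [[0.422, -0.196, 0.004], [0.468, 0.431, 0.009], [0.612, 0.56, 0.112]]
t green 375 252.0 221.0 [[0.514, 0.012, 0.104], [0.535, 0.025, 0.109], [0.595, 0.045, 0.121]]
t yellow 559 307.0 199.0 [[0.546, -0.098, 0.095], [0.576, -0.08, 0.108], [0.634, -0.04, 0.12]]
```

View pics/scene0.png

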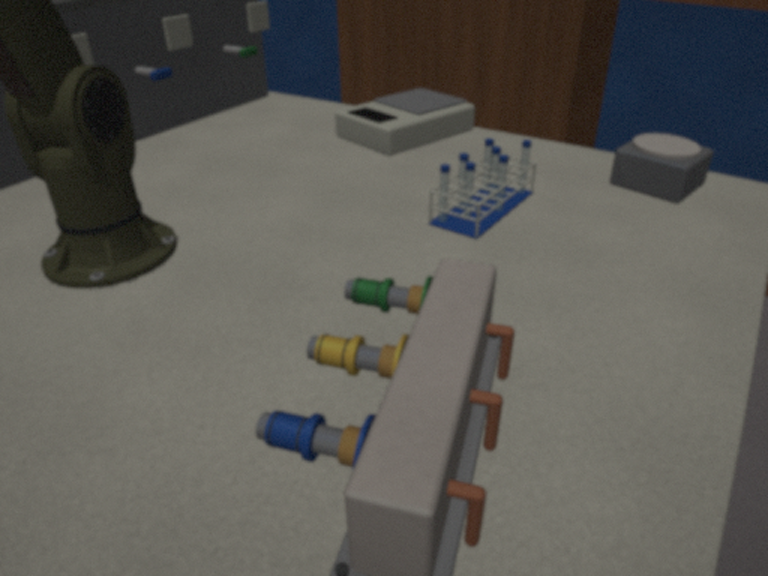

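View pics/top0.png

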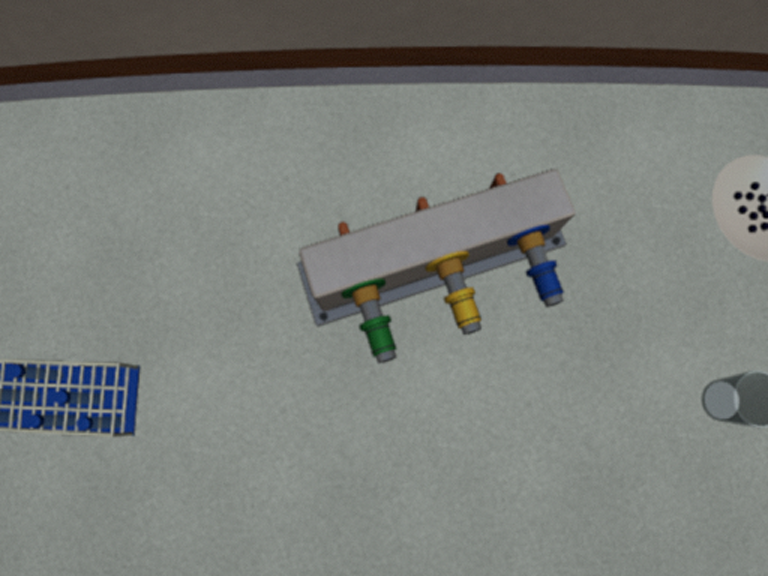

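The blue coupler is the robot's-right outer one, at about (363,187) in the native top image. It's next to yellow, and the block is yawed. Next I'll measure its axis.

Run:
```python
from h import *
from scipy.spatial.transform import Rotation as R
b=dict(np.load('top0.npz'));a=dict(np.load('scene0.npz'))
v,u=np.mgrid[0:384,0:512];v=v.ravel();u=u.ravel()
P=world(b,u,v)
m=(abs(P[:,2]-.12)<.008)&(P[:,0]>.4)&(P[:,0]<.85)&(abs(P[:,1])<.3)
sat=cv2.cvtColor(b['pixels'],cv2.COLOR_RGB2HSV)[...,1].ravel()
m&=sat<70
rect=cv2.minAreaRect(P[m][:,:2].astype(np.float32));print('block',rect,np.median(P[m][:,2]))
bp=cv2.boxPoints(rect);print(bp.round(3))
for n,c in(('top',b),('scene',a)):
  h=cv2.cvtColor(c['pixels'],cv2.COLOR_RGB2HSV)
  Q=world(c,u,v)
  for col,lo,hi in(('blue',100,130),('yellow',20,35),('green',45,85)):
    hh=h.reshape(-1,3)
    k=(hh[:,0]>=lo)&(hh[:,0]<=hi)&(hh[:,1]>110)&(hh[:,2]>40)&(Q[:,2]>.075)&(Q[:,2]<.135)&(Q[:,0]>.4)&(Q[:,0]<.8)&(abs(Q[:,1])<.3)
    q=Q[k]
    for yaw in [np.deg2rad(x) for x in ([rect[2]] if rect[1][0]<rect[1][1] else [rect[2]-90])]:
      ax=np.array([np.cos(yaw),np.sin(yaw)]);pe=np.array([-ax[1],ax[0]])
      s=q[:,:2]@ax;t=q[:,:2]@pe
      print(n,col,'yaw',np.rad2deg(yaw).round(2),len(q),'hist s',np.histogram(s,np.arange(.45,.7,.008))[0].tolist(), 's',np.percentile(s,[1,99]).round(4),'t',np.percentile(t,[2,50,98]).round(4),'zmax',np.percentile(q[:,2],98).round(4),'face s',(bp@ax).min())
```

```text
block ((0.6427590847015381, -0.06200459599494934), (0.11679664254188538, 0.3599788546562195), 17.45246696472168) 0.11894085289297546
[[ 0.533  0.092]
 [ 0.641 -0.251]
 [ 0.752 -0.216]
 [ 0.644  0.127]]
top blue yaw 17.45 452 hist s [0, 0, 0, 0, 0, 60, 61, 58, 59, 81, 32, 0, 0, 0, 0, 80, 21, 0, 0, 0, 0, 0, 0, 0, 0, 0, 0, 0, 0, 0, 0] s [0.4907 0.579 ] t [-0.3881 -0.3613 -0.3408] zmax 0.1233 face s 0.5361759615794228
top yellow yaw 17.45 557 hist s [0, 0, 0, 0, 0, 56, 65, 64, 66, 81, 47, 0, 0, 1, 12, 107, 58, 0, 0, 0, 0, 0, 0, 0, 0, 0, 0, 0, 0, 0, 0] s [0.4916 0.5807] t [-0.2793 -0.2483 -0.1395] zmax 0.1228 face s 0.5361759615794228
top green yaw 17.45 413 hist s [0, 0, 0, 0, 0, 42, 60, 61, 64, 73, 47, 0, 0, 0, 0, 0, 66, 0, 0, 0, 0, 0, 0, 0, 0, 0, 0, 0, 0, 0, 0] s [0.493  0.5804] t [-0.1578 -0.1365 -0.1179] zmax 0.1232 face s 0.5361759615794228
scene blue yaw 17.45 807 hist s [0, 0, 0, 0, 0, 100, 127, 126, 122, 115, 137, 0, 0, 0, 0, 24, 56, 0, 0, 0, 0, 0, 0, 0, 0, 0, 0, 0, 0, 0, 0] s [0.4915 0.5803] t [-0.3857 -0.3755 -0.3583] zmax 0.1235 face s 0.5361759615794228
scene yellow yaw 17.45 641 hist s [0, 0, 0, 0, 0, 59, 95, 93, 87, 85, 109, 0, 0, 0, 7, 55, 51, 0, 0, 0, 0, 0, 0, 0, 0, 0, 0, 0, 0, 0, 0] s [0.4924 0.5812] t [-0.2724 -0.2621 -0.152 ] zmax 0.1236 face s 0.5361759615794228
scene green yaw 17.45 254 hist s [0, 0, 0, 0, 0, 1, 54, 60, 48, 36, 54, 0, 0, 0, 0, 0, 1, 0, 0, 0, 0, 0, 0, 0, 0, 0, 0, 0, 0, 0, 0] s [0.4987 0.5355] t [-0.1557 -0.1484 -0.1368] zmax 0.1143 face s 0.5361759615794228
```

Run:
```python
from h import *
from scipy.optimize import least_squares
v,u=np.mgrid[0:384,0:512];v=v.ravel();u=u.ravel()
out=[]
cs=[dict(np.load(f)) for f in('top0.npz','scene0.npz')]
D=[]
for col,lo,hi in(('blue',100,130),('yellow',20,35),('green',45,85)):
  L=[]
  for ci,c in enumerate(cs):
    hh=cv2.cvtColor(c['pixels'],cv2.COLOR_RGB2HSV).reshape(-1,3);Q=world(c,u,v)
    k=(hh[:,0]>=lo)&(hh[:,0]<=hi)&(hh[:,1]>110)&(hh[:,2]>40)&(Q[:,2]>.075)&(Q[:,2]<.135)&(Q[:,0]>.4)&(Q[:,0]<.8)&(abs(Q[:,1])<.3)
    q=Q[k];y=np.deg2rad(17);s=q[:,:2]@[np.cos(y),np.sin(y)];L.append(q[(s>.492)&(s<.524)])
  D.append(L)
def res(p,cams):
  y=p[0];r=[]
  for L,t0 in zip(D,p[1:]):
    for i in cams:
      q=L[i];t=q[:,:2]@[-np.sin(y),np.cos(y)]
      r.append(np.hypot(t-t0,q[:,2]-.095)-.016)
  return np.concatenate(r)
for cams in([0],[1],[0,1]):
  o=least_squares(res,[.3,-.37,-.26,-.147],args=(cams,),loss='soft_l1',f_scale=.001)
  y=o.x[0];ax=np.array([np.cos(y),np.sin(y)]);pe=np.array([-ax[1],ax[0]])
  print(cams,np.rad2deg(y),o.x[1:],'rms',np.sqrt(np.mean(o.fun**2)))
  for i in cams:print([np.percentile(cs and (L[i][:,:2]@ax),[1]).round(4) for L in D])
y=np.deg2rad(17.2)
print(sorted(sensors.sense().items()) and 0) if 0 else None
```

```text
[0] 16.543095638905548 [-0.35955031 -0.24351595 -0.1279941 ] rms 0.0015761205138813989
[array([0.4961]), array([0.4953]), array([0.4949])]
[1] 16.570731987567473 [-0.35648099 -0.24149504 -0.12643087] rms 0.0010624800412568536
[array([0.4969]), array([0.496]), array([0.5007])]
[0, 1] 16.83229622843606 [-0.35923428 -0.24428929 -0.12928916] rms 0.001511281737311466
[array([0.4944]), array([0.4941]), array([0.4942])]
[array([0.4952]), array([0.4948]), array([0.5001])]
```

Run:
```python
from h import *
from scipy.spatial.transform import Rotation as R
s=sensors.sense();q=s['eef_rot'];M=R.from_quat(q,scalar_first=True).as_matrix();print(M.round(4))
ty=M[:,1];print('y azimuth',np.rad2deg(np.arctan2(ty[1],ty[0])))
az=np.deg2rad(106.8)
for sg in(1,-1):
  Y=sg*np.array([np.cos(az),np.sin(az),0]);X=np.array([0,0,-1.]);T=np.c_[X,Y,np.cross(X,Y)]
  print(sg,'rotvec tool deg',np.rad2deg(R.from_matrix(M.T@T).as_rotvec()).round(2))
d=np.array([.600,-.194,.20])-s['tcp_pos'];print('tool shift cm',(M.T@d*100).round(2))
c=dict(np.load('top0.npz'));v,u=np.mgrid[0:384,0:512];P=world(c,u.ravel(),v.ravel())
k=(P[:,1]<-.22)&(P[:,2]>.03)&(P[:,0]<.7)&(P[:,0]>.2);p=P[k];print(len(p),np.percentile(p,[1,50,99],axis=0).round(3))
g=p[(p[:,0]<.5)];print(len(g),g.min(0),g.max(0))
```

```text
[[-7.000e-04  3.559e-01 -9.345e-01]
 [ 1.600e-03 -9.345e-01 -3.559e-01]
 [-1.000e+00 -1.700e-03  1.000e-04]]
y azimuth -69.1530747139226
1 rotvec tool deg [-1.7595e+02 -1.5000e-01  1.0000e-02]
-1 rotvec tool deg [4.05 0.01 0.1 ]
tool shift cm [  4.17 -25.46 -49.18]
1147 [[ 0.399 -0.507  0.031]
 [ 0.44  -0.454  0.064]
 [ 0.696 -0.221  0.12 ]]
1024 [ 0.39743458 -0.50829041  0.03014447] [ 0.47093816 -0.43596859  0.09712332]
```

{"fn": "play_rows", "kwargs": {"deltas": [[[0,-1.2,-2.4,0,0,0,7.5],[0,-1.3,-2.5,0,0,0,7.5],[0,-1.3,-2.5,0,0,0,7.5],[0,-1.3,-2.5,0,0,0,7.5],[0,-1.3,-2.5,0,0,0,7.5],[0,-1.3,-2.5,0,0,0,7.5],[0,-1.3,-2.5,0,0,0,7.5],[0,-1.3,-2.5,0,0,0,7.5],[0,-1.3,-2.5,0,0,0,7.5],[0,-1.3,-2.5,0,0,0,7.5]]]}}

```text
time: 1.1
tcp_pos: [0.4185, -0.3972, 0.2419]
eef_rot: [-0.128, -0.695, -0.128, 0.696]
ft_force: [-0.7, -0.3, -0.4]
width: 0.0751
```

{"fn": "play_rows", "kwargs": {"deltas": [[[0.4,-1.3,-2.5,0,0,0,7.5],[0.4,-1.3,-2.5,0,0,0,7.5],[0.4,-1.3,-2.5,0,0,0,7.5],[0.5,-1.3,-2.5,0,0,0,7.5],[0.5,-1.3,-2.5,0,0,0,7.5],[0.5,-1.3,-2.5,0,0,0,7.5],[0.5,-1.3,-2.5,0,0,0,7.5],[0.5,-1.3,-2.5,0,0,0,7.5],[0.5,-1.3,-2.3,0,0,0,7.5],[0,-0.9,-2.0,4,0,0,7.5]]]}}

```text
time: 2.1
tcp_pos: [0.6004, -0.1921, 0.1989]
eef_rot: [-0.103, -0.699, -0.104, 0.7]
ft_force: [-0.3, -0.2, 1.1]
width: 0.0753
```

```bash
cat > rel.py <<'E'
from h import *
from scipy.spatial.transform import Rotation as R
import sys
tgt=np.array(eval(sys.argv[1]));s=sensors.sense()
M=R.from_quat(s['eef_rot'],scalar_first=True).as_matrix()
az=np.deg2rad(106.8);Y=-np.array([np.cos(az),np.sin(az),0]);X=np.array([0,0,-1.]);T=np.c_[X,Y,np.cross(X,Y)]
print(s['time'],s['tcp_pos'].round(4),'w',s['width'],'F',s['ft_force'].round(1),'shift cm',(M.T@(tgt-s['tcp_pos'])*100).round(2),'turn',np.rad2deg(R.from_matrix(M.T@T).as_rotvec()).round(2))
print('tool z',M[:,2].round(3),'qvel',abs(s['qvel']).max())
E
python3 rel.py '[.600,-.194,.087]'; python3 -c "
from h import *
save(snapshot('scene'),'scene1.png',None,1.5)"
```

```text
2.1 [ 0.6004 -0.1921  0.1989] w 0.07530453498473579 F [-0.3 -0.2  1.1] shift cm [11.19  0.19  0.08] turn [0.05 0.09 0.11]
tool z [-0.957 -0.29   0.002] qvel 1.0725750945510018
```

View pics/scene1.png

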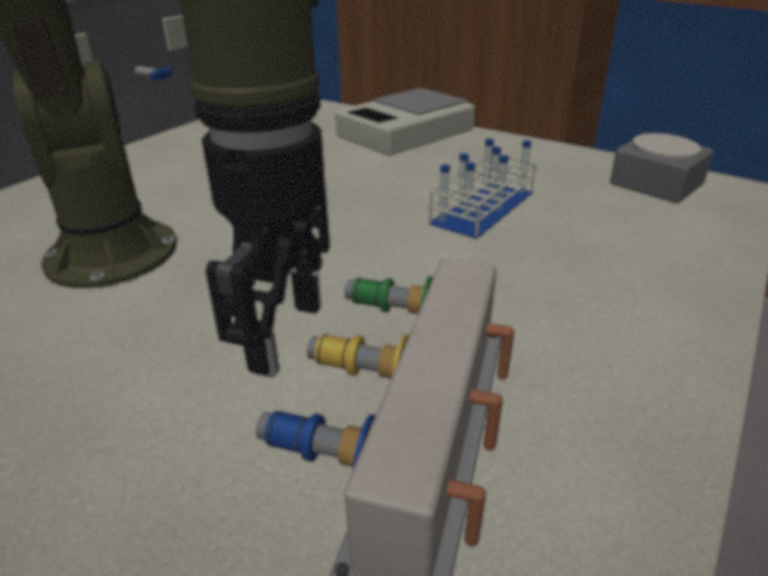

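The hand hangs over the blue coupler at about (290,430), open and aligned. I'll descend partway and check from near.

{"fn": "play_rows", "kwargs": {"deltas": [[[0,0,0,0,0,0,7.5],[1,0.0,0,0,0,0,7.5],[1,0,0,0,0,0,7.5],[1,0,0,0,0,0,7.5],[1,0,0,0,0,0,7.5],[1,0,0,0,0,0,7.5],[1,0,0,0,0,0,7.5],[0.8,0,0,0,0,0,7.5],[0,0,0,0,0,0,7.5],[0,0,0,0,0,0,7.5]]]}}

```text
time: 3.15
tcp_pos: [0.6004, -0.194, 0.1323]
eef_rot: [0.104, 0.699, 0.104, -0.699]
ft_force: [0.1, -0.9, 0.1]
width: 0.075
```

```bash
python3 rel.py '[.600,-.194,.087]'; python3 -c "
from h import *
save(snapshot('scene'),'scene2.png',(110,150,310,350),3)"
```

```text
3.15 [ 0.6004 -0.194   0.1323] w 0.07502674327636032 F [ 0.1 -0.9  0.1] shift cm [ 4.53 -0.02  0.04] turn [ 0.05 -0.   -0.  ]
tool z [-0.957 -0.29  -0.   ] qvel 0.011428359453833109
```

View pics/scene2.png

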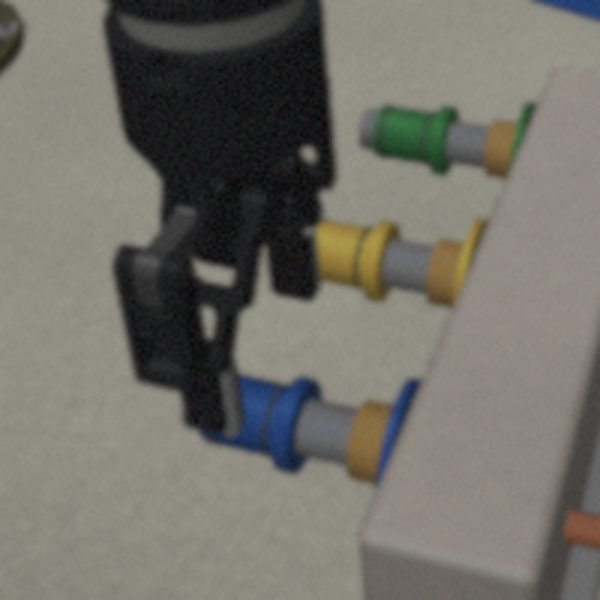

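The near finger is in line with the blue barrel, with its tip at about (210,425) in the crop, and is still above it. Descending the last 45 mm.

{"fn": "play_rows", "kwargs": {"deltas": [[[0.7,0,0,0,0,0,7.5],[0.7,0,0,0,0,0,7.5],[0.7,0,0,0,0,0,7.5],[0.7,0,0,0,0,0,7.5],[0.7,0,0,0,0,0,7.5],[0.7,0,0,0,0,0,7.5],[0.3,0,0,0,0,0,7.5],[0,0,0,0,0,0,7.5],[0,0,0,0,0,0,7.5],[0,0,0,0,0,0,7.5]]]}}

```text
time: 4.2
tcp_pos: [0.6007, -0.1942, 0.0878]
eef_rot: [0.104, 0.7, 0.103, -0.699]
ft_force: [0.1, 0.0, -0.1]
width: 0.0748
```

```bash
python3 rel.py '[.600,-.194,.087]'; python3 -c "
from h import *
save(snapshot('scene'),'scene3.png',(110,150,310,350),3)"
```

```text
4.2 [ 0.6007 -0.1942  0.0878] w 0.07481844482200953 F [ 0.1  0.  -0.1] shift cm [ 0.07 -0.04  0.06] turn [ 0.05 -0.04 -0.03]
tool z [-0.957 -0.29  -0.001] qvel 0.0026103760168079116
```

View pics/scene3.png

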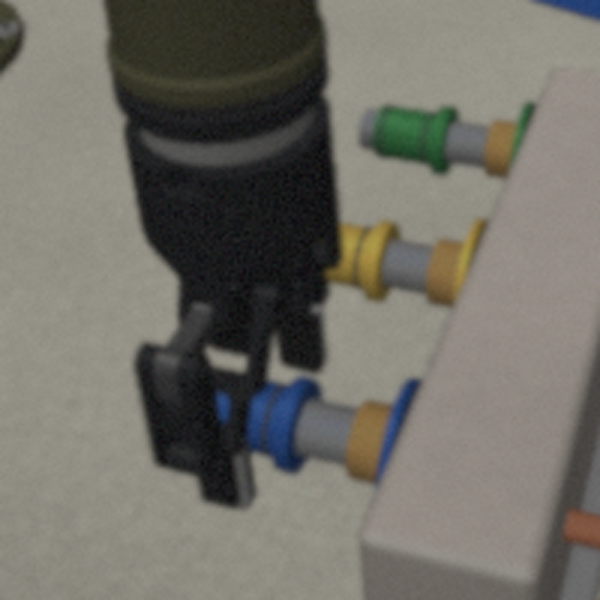

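The fingers straddle the blue barrel (about (240,420) in the crop), clear of yellow. Closing.

{"fn": "play_rows", "kwargs": {"deltas": [[[0,0,0,0,0,0,6],[0,0,0,0,0,0,5],[0,0,0,0,0,0,4],[0,0,0,0,0,0,3],[0,0,0,0,0,0,2.5],[0,0,0,0,0,0,2],[0,0,0,0,0,0,2],[0,0,0,0,0,0,2],[0,0,0,0,0,0,2],[0,0,0,0,0,0,2]]]}}

```text
time: 5.25
tcp_pos: [0.6008, -0.1956, 0.0879]
eef_rot: [0.104, 0.7, 0.102, -0.699]
ft_force: [1.8, -4.6, 2.9]
width: 0.0302
```

```bash
python3 rel.py '[.600,-.194,.087]'
```

```text
5.25 [ 0.6008 -0.1956  0.0879] w 0.030168834848939913 F [ 1.8 -4.6  2.9] shift cm [ 0.09 -0.18  0.03] turn [-0.   -0.05 -0.14]
tool z [-0.957 -0.289 -0.001] qvel 0.002143268683605997
```

{"fn": "play_rows", "kwargs": {"deltas": [[[0,0.1,0,0,0,0,2],[0,0,-0.3,0,0,0,2],[0,0,-0.4,0,0,0,2],[0,0,-0.4,0,0,0,2],[0,0,-0.4,0,0,0,2],[0,0,-0.3,0,0,0,2],[0,0,-0.2,0,0,0,2],[0,0,0,0,0,0,2],[0,0,0,0,0,0,2],[0,0,0,0,0,0,2]]]}}

```text
time: 6.25
tcp_pos: [0.617, -0.1907, 0.0878]
eef_rot: [-0.103, -0.697, -0.103, 0.702]
ft_force: [-7.9, -3.7, 10.1]
width: 0.0304
```

```bash
python3 rel.py '[.6008,-.1956,.0879]'; python3 -c "
from h import *
save(snapshot('scene'),'scene4.png',(110,150,310,350),3)"
```

```text
6.25 [ 0.617  -0.1907  0.0878] w 0.03036427379938204 F [-7.9 -3.7 10.1] shift cm [0.   0.   1.69] turn [-0.02  0.35  0.01]
tool z [-0.957 -0.289  0.006] qvel 0.0016974476675462224
```

View pics/scene4.png

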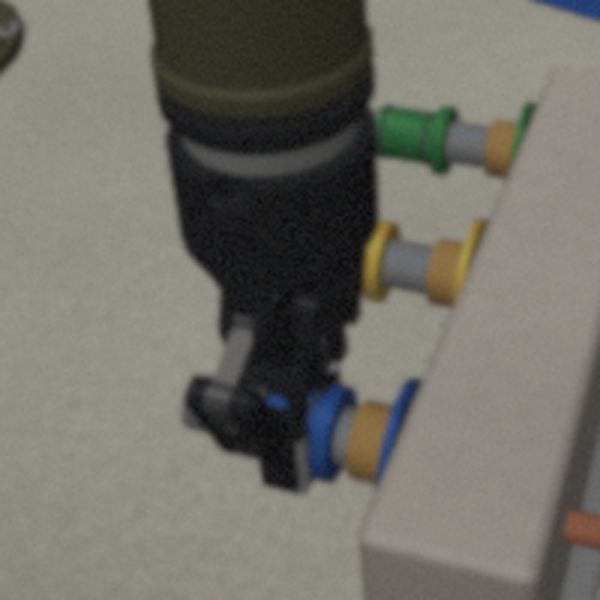

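The collar has moved towards the block, now at about (330,430) in the crop against 295 before. The arm lags 3 mm under load, so I'll pull the rest to the stop and hold.

{"fn": "play_rows", "kwargs": {"deltas": [[[0,0,-0.2,0,0,0,2],[0,0,-0.2,0,0,0,2],[0,0,-0.1,0,0,0,2],[0,0,0,0,0,0,2],[0,0,0,0,0,0,2],[0,0,0,0,0,0,2],[0,0,0,0,0,0,2],[0,0,0,0,0,0,2],[0,0,0,0,0,0,2],[0,0,0,0,0,0,2]]]}}

```text
time: 7.3
tcp_pos: [0.62, -0.1898, 0.0878]
eef_rot: [-0.103, -0.696, -0.103, 0.703]
ft_force: [-12.8, -4.4, 13.5]
width: 0.0304
```

```bash
python3 rel.py '[.6008,-.1956,.0879]'; python3 -c "
from h import *
c=snapshot('scene');a=dict(np.load('scene0.npz'))
v,u=np.mgrid[0:384,0:512];v=v.ravel();u=u.ravel();y=np.deg2rad(16.8)
for n,i in(('before',a),('now',c)):
  hh=cv2.cvtColor(i['pixels'],cv2.COLOR_RGB2HSV).reshape(-1,3);Q=world(i,u,v)
  s=Q[:,:2]@[np.cos(y),np.sin(y)];t=Q[:,:2]@[-np.sin(y),np.cos(y)]
  k=(hh[:,0]>=100)&(hh[:,0]<=130)&(hh[:,1]>110)&(hh[:,2]>40)&(abs(t+.359)<.03)&(abs(Q[:,2]-.095)<.03)&(s<.57)
  print(n,k.sum(),np.percentile(s[k],[2,50,98]).round(4))
"
```

```text
7.3 [ 0.62   -0.1898  0.0878] w 0.030426416369045008 F [-12.8  -4.4  13.5] shift cm [0.01 0.   2.  ] turn [-0.05  0.57  0.05]
tool z [-0.958 -0.288  0.01 ] qvel 0.0008099071844093898
before 727 [0.4961 0.5189 0.5383]
now 291 [0.5293 0.5535 0.5585]
```

The collar is 20 mm back by camera, at the stop, and held. Releasing with a fast opening.

{"fn": "play_rows", "kwargs": {"deltas": [[[0,0,0,0,0,0,8],[0,0,0,0,0,0,8],[0,0,0,0,0,0,8],[0,0,0,0,0,0,8],[0,0,0,0,0,0,8],[0,0,0,0,0,0,8],[0,0,0,0,0,0,8],[0,0,0,0,0,0,8],[0,0,0,0,0,0,8],[0,0,0,0,0,0,8]]]}}

```text
time: 8.35
tcp_pos: [0.6246, -0.1879, 0.0873]
eef_rot: [0.104, 0.699, 0.104, -0.699]
ft_force: [0.2, -0.9, -0.1]
width: 0.0799
```

```bash
python3 rel.py '[.6008,-.1956,.0879]'; python3 -c "
from h import *
save(snapshot('scene'),'scene5.png',(110,150,310,350),3)"
```

```text
8.35 [ 0.6246 -0.1879  0.0873] w 0.07992712733393194 F [ 0.2 -0.9 -0.1] shift cm [-0.06  0.05  2.5 ] turn [ 0.04 -0.   -0.01]
tool z [-0.957 -0.29  -0.   ] qvel 0.0023566163113674845
```

View pics/scene5.png

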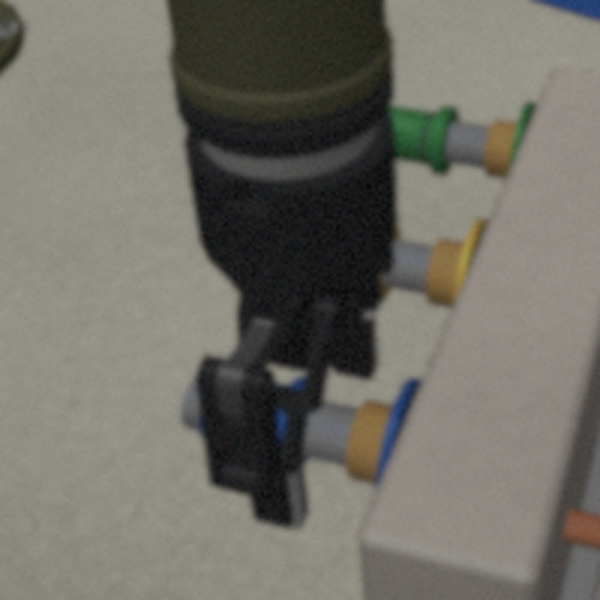

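The sleeve is forward again: the steel nose shows at (190,405) in the crop and the collar is at about (300,420). The fingers are open and the force is about zero. Raising straight up.

{"fn": "play_rows", "kwargs": {"deltas": [[[-0.7,0,0,0,0,0,8],[-1,0,0,0,0,0,8],[-1.5,0,0,0,0,0,8],[-2,0,0,0,0,0,8],[-2,0,0,0,0,0,8],[-2,0,0,0,0,0,8],[-2,0,0,0,0,0,8],[-1,0,0,0,0,0,8],[0,0,0,0,0,0,8],[0,0,0,0,0,0,8]]]}}

```text
time: 9.4
tcp_pos: [0.6243, -0.1878, 0.2091]
eef_rot: [-0.104, -0.699, -0.104, 0.7]
ft_force: [-0.1, -0.3, -1.1]
width: 0.0799
```

```bash
python3 rel.py '[.6008,-.1956,.0879]'; python3 -c "
from h import *
c=snapshot('scene');a=dict(np.load('scene0.npz'));save(c,'scene6.png',None,1.5)
v,u=np.mgrid[0:384,0:512];v=v.ravel();u=u.ravel();y=np.deg2rad(16.8)
for col,lo,hi,t0 in(('blue',100,130,.359),('yellow',20,35,.244),('green',45,85,.129)):
 for n,i in(('before',a),('now',c)):
  hh=cv2.cvtColor(i['pixels'],cv2.COLOR_RGB2HSV).reshape(-1,3);Q=world(i,u,v)
  s=Q[:,:2]@[np.cos(y),np.sin(y)];t=Q[:,:2]@[-np.sin(y),np.cos(y)]
  k=(hh[:,0]>=lo)&(hh[:,0]<=hi)&(hh[:,1]>110)&(hh[:,2]>40)&(abs(t+t0)<.03)&(abs(Q[:,2]-.095)<.03)&(s<.57)
  print(col,n,k.sum(),np.percentile(s[k],[2,50,98]).round(4))
"
```

```text
9.4 [ 0.6243 -0.1878  0.2091] w 0.07987462691560905 F [-0.1 -0.3 -1.1] shift cm [12.12  0.07  2.48] turn [ 0.05  0.02 -0.  ]
tool z [-0.957 -0.29   0.   ] qvel 0.019335688600808323
blue before 727 [0.4961 0.5189 0.5383]
blue now 730 [0.4962 0.5189 0.5383]
yellow before 528 [0.4963 0.5182 0.5381]
yellow now 533 [0.4958 0.5183 0.5383]
green before 253 [0.501  0.5168 0.5364]
green now 264 [0.5012 0.5176 0.537 ]
```

View pics/scene6.png

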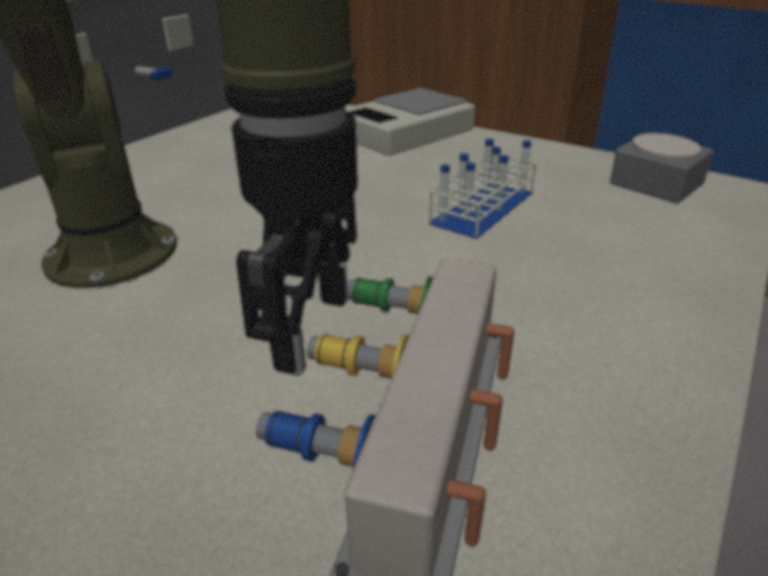

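All three sleeves are at their starting positions (blue at (290,430)), and the hand is well above. Handing in.

```bash
python3 -c "
from h import *
print(ticket.hand_in())"
```

```text
the job is handed in; nothing more can be done
None
```

I gripped the blue sleeve from above and pulled it back to its stop, where the camera showed 20 mm of travel. After holding it there for over 0.5 s, I opened the fingers so it sprang forward by itself. I then raised the hand about 12 cm clear and handed the job in at about 9.5 s of the 26 s allowed.

**Last checks:**
- **Sleeves:** blue is back within about 0.1 mm of where it started. Yellow and green are unchanged to within 1 mm.
- **Hand:** the fingers are open and nothing is being touched; the wrist force read about 1 N.
- **During the pull:** the arm lagged about 3 mm under the spring load, so I pulled 5 mm more to reach the stop. The grip read 30 mm on the 32 mm barrel.
- **Not measured:** I had no direct reading of the snap speed. I only saw the sleeve home again after release.

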